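# Shim the short foot of the punching bench

### The job

The low white-topped punching bench rocks because its front left foot hangs above the table. Slide the tapered plywood shims under that foot one by one, nose first and fully home against the back of the steel guide, a further one flat on top of the last, just until the foot bears firmly on them and the bench no longer rocks when pressed. Work gently, use no more shims than it takes, leave spare shims lying clear on the table and do not disturb the other tools.

Things in the scene. Friction and masses are not known exactly. Their poses are not given: they have to be found in the camera images.
- bench: Low punching bench, white board 163 (x) x 282 (y) mm on a wooden frame, top 68 mm up. Origin on the table under its middle; x away from its front, y left, z up (pose of its standing feet and guide: it does not show the rocking). It rocks about the line from front right to back left foot; the back right foot is springy rubber. The front left corner yields 2 N per mm, up or down.
- foot_spot (a point): Point on the table below the seized front left levelling foot (round-ended, 20 mm across; at x -60, y +115 mm of the bench). The foot hangs 3.5 or 9.5 mm above the table, unknown which: one shim is enough for 3.5, two for 9.5. The last shim must lift the foot 2.5 mm, against about 5 N. Press on the white top above this point to feel whether it still gives.
- home (a point): Point on the table where the middle of a shim's underside lies when fully home, 35 mm before the foot; x is the way in, y left. A steel guide fixed to the table round the foot has two cheeks 34 mm apart, 20 mm high, and a back stop 26 mm high with its face at x +70 mm. Its mouth is at x +10 mm, flared from x -5 mm. The shims lie right on the table in it.
- shim_1: One of three like plywood shims, 140 (x) x 30 (y) x 6 mm, about 30 g, flat on the table. Origin in the middle of its underside. The nose is at x +70 mm: over its last 24 mm the upper side slopes down from 6 to 1.5 mm thick. The square tail is at x -70 mm. A second shim goes flat on top of the first, both noses at the back stop.
- shim_2: One of three like plywood shims, 140 (x) x 30 (y) x 6 mm, about 30 g, flat on the table. Origin in the middle of its underside. The nose is at x +70 mm: over its last 24 mm the upper side slopes down from 6 to 1.5 mm thick. The square tail is at x -70 mm. A second shim goes flat on top of the first, both noses at the back stop.
- shim_3: One of three like plywood shims, 140 (x) x 30 (y) x 6 mm, about 30 g, flat on the table. Origin in the middle of its underside. The nose is at x +70 mm: over its last 24 mm the upper side slopes down from 6 to 1.5 mm thick. The square tail is at x -70 mm. A second shim goes flat on top of the first, both noses at the back stop.
- bone_folder: Pale flat bone folder 153x21x8 mm, a bystander; origin in the middle of its underside.
- awl: Awl with a pear-shaped wooden handle, 111 mm long, a bystander; origin in the middle of its underside.
- rivet_tin: Round pale tin, 56 mm across, 29 mm high, a bystander; origin in the middle of its underside.
- pricking_iron: Dark pricking iron, 109 mm long, a bystander; origin in the middle of its underside.
- tape_roll: Yellow roll of tape, 112 mm across, 24 mm high, a bystander; origin in the middle of its underside.
- key_case: Black leather key case 47x62x14 mm, a bystander; origin in the middle of its underside.
Things that resemble listed ones, but are neither listed nor needed, are in the scene too. What is shaped like the shim_1 but green is not meant. What is shaped like the shim_3 but orange is not meant.

How it is judged:
At the end, for the whole second after the job is handed in: Shims bear on the bench with 1.5 to 16 N. Each used shim is home in the guide (-8 to +6 mm along x, 5 mm sideways, in line within 0.12 rad, nose in, flat within 0.06 rad); each spare one lies on the table, over 90 mm from the home point. All at rest (contact force between bench and anything else between 1.5 and 16 N and ((x of shim_1 in the frame of home between -0.008 and 0.006 m and y of shim_1 in the frame of home between -0.005 and 0.005 m and angle between the x axis of shim_1 and the x axis of home, either way round below 0.12 rad and angle between shim_1's own z axis and vertical below 0.06 rad and x of foot_spot in the frame of shim_1 above 0 m) or (x of shim_2 in the frame of home between -0.008 and 0.006 m and y of shim_2 in the frame of home between -0.005 and 0.005 m and angle between the x axis of shim_2 and the x axis of home, either way round below 0.12 rad and angle between shim_2's own z axis and vertical below 0.06 rad and x of foot_spot in the frame of shim_2 above 0 m) or (x of shim_3 in the frame of home between -0.008 and 0.006 m and y of shim_3 in the frame of home between -0.005 and 0.005 m and angle between the x axis of shim_3 and the x axis of home, either way round below 0.12 rad and angle between shim_3's own z axis and vertical below 0.06 rad and x of foot_spot in the frame of shim_3 above 0 m)) and ((x of shim_1 in the frame of home between -0.008 and 0.006 m and y of shim_1 in the frame of home between -0.005 and 0.005 m and angle between the x axis of shim_1 and the x axis of home, either way round below 0.12 rad and angle between shim_1's own z axis and vertical below 0.06 rad and x of foot_spot in the frame of shim_1 above 0 m) or (horizontal distance between shim_1 and home above 0.09 m and height (world z) of shim_1 below 0.012 m)) and ((x of shim_2 in the frame of home between -0.008 and 0.006 m and y of shim_2 in the frame of home between -0.005 and 0.005 m and angle between the x axis of shim_2 and the x axis of home, either way round below 0.12 rad and angle between shim_2's own z axis and vertical below 0.06 rad and x of foot_spot in the frame of shim_2 above 0 m) or (horizontal distance between shim_2 and home above 0.09 m and height (world z) of shim_2 below 0.012 m)) and ((x of shim_3 in the frame of home between -0.008 and 0.006 m and y of shim_3 in the frame of home between -0.005 and 0.005 m and angle between the x axis of shim_3 and the x axis of home, either way round below 0.12 rad and angle between shim_3's own z axis and vertical below 0.06 rad and x of foot_spot in the frame of shim_3 above 0 m) or (horizontal distance between shim_3 and home above 0.09 m and height (world z) of shim_3 below 0.012 m)) and linear speed of each of shim_1, shim_2, shim_3 below 0.01 m/s); the robot touches nothing.
It fails at once if the robot presses on the bench with more than 30 N (contact force between bench and the fingers above 30 N or contact force between bench and the arm above 30 N).
It fails at once if a shim is forced against the guide or the foot with more than 40 N (contact force between bench and shim_1 above 40 N or contact force between bench and shim_2 above 40 N or contact force between bench and shim_3 above 40 N).
It fails at once if a bystander is moved by more than 30 mm (distance of any of bone_folder, awl, rivet_tin, pricking_iron, tape_roll, key_case from where it was at the start of the episode above 0.03 m).
It also fails if it takes over 66 s, if anything falls off the work surface, if the arm or the gripper's body presses on something with over 40 N, if the wrist force passes 120 N, or if a joint passes its speed limit or range.

### The arm

A 7-joint arm with a two-finger parallel gripper is mounted at the origin on the work surface; the furniture and walls round the work are solid. World frame = base frame: x ahead of the robot, y to its left, z up, the work surface at z = 0. Lengths are in m, angles in rad, forces in N, time in s.
With the tool pointing down it reaches from about 0.35 to 0.9 m from the base axis. Payload 7.2 kg.
Tool frame: the origin (TCP) lies midway between the tips of the shut fingers; the grasp point (between the pads) lies 19 mm behind it (env.pinch_z is the distance from the TCP to the grasp point, in m); z points along the fingers, y is the direction in which the jaws open and shut (so a half turn about z gives the same grasp; the last joint's range is limited). The gripper opens to 85 mm and grips with 20 to 120 N. Pads are 22 mm wide; open, the fingers measure 114 mm over their backs; the gripper's body (76 mm by 85 mm) begins 54 mm behind the grasp point. The pads swing forward as they close: fully open they stand 13 mm farther back than shut.
Start: joints at [1.2, 0.411, -0.013, 1.596, 0.006, 1.134, -0.082], TCP at [0.186, -0.597, 0.231] pointing down, gripper open.
Joint ranges: [-2.95, 2.95], [-0.29, 1.99], [-1.47, 1.44], [0.14, 2.54], [-1.03, 4.17], [0.13, 1.85], [-2.86, 2.86]. Speed limits (rad/s): [2.39, 2.39, 3.01, 3.01, 3.14, 3.14, 3.14].

### API

Orientations are given as a rotation vector (axis times angle).
In Python, from workcell import env gives the robot as it stands.
- The arm moves only by the tool apply_moves, never from a script. Its argument "deltas" is one flat list of numbers, 5 for each row, row after row: the closure, from -1 (fully open) to 1 (shut), so that 0 is half open, then the shift along the tool's x, y, z in mm, then the turn about the tool's z in rad. A call has exactly 10 rows; each row is the pose to reach, as a shift and turn from the pose commanded when the call began, along the tool's axes at that moment; what a row does not reach only later rows make up. A row lasts 1/8 s, in which the tool goes at most 62.5 mm and 10.7 degrees, less where a joint would pass 70% of its speed; a pose out of reach is approached as far as the arm can. A call with a gripper value outside its range is refused whole. The fingers move at their own pace and stop on an object; "newtons" is the grip in N (left out, the last holds). Time passes only in rows, so rows that repeat a pose let the fingers close, or fill a call up. It gives the time, the measured TCP pose, the force and the opening at its end, in the units of the state.
- env.get_state(): the state, without advancing time (a new reading comes with each control period).
- env.grab_frame(name): name is "scene" or "top" or "wrist"; returns (picture, depth): 420x560x3 uint8, blue, green, red; 420x560 float32, m along the optical axis (not along the pixel's ray), 0 where there is no reading.
- env.get_calibration(name): a dict with "fx", "fy", "cx", "cy" (pixels), "extrinsics" (4x4, takes a point from camera to world coordinates). Camera axes: x right, y down, z forward; pixel columns grow to the right and rows downward; lengths in m; the calibration is good to about 2 mm. A picture is of the moment at which its call begins: read the wrist's pose just before it. get_calibration takes no time and is no camera call; for the wrist camera it gives the pose at the moment of the call.
- env.hand_in(): hands the job in, once; it reports no verdict.
The state is a dict: "t": time; "q": joint angles; "dq": joint speeds; "joint_torque": joint torques, N m; "eef_pos": TCP position; "eef_rot": TCP orientation; "wrist_force": force on the tool from outside, world axes, zero at the start; "wrist_torque": the same for the moment, N m; "gripper_width": opening from 0.0 (shut) to 1.0 (fully open).
Only numpy, scipy, OpenCV 4.12 (cv2) and the standard library are available. Lean on these libraries where they do the work, as an engineer would, in place of code of your own. Each camera call takes 0.05 s, during which the arm holds its last target. There are 200 camera calls.

## Working session

There is one attempt and no reset: what is moved stays moved. The work goes in short steps, Python scripts to look and compute and a tool call to move; the robot and the scene stay as the last step left them, time stands still between calls to the robot, and variables do not carry over. Pictures are saved under pics/ and viewed, about 8 in all and at most 12, crops included, and the job is handed in when it is done.

Besides the shell and the picture viewer there is one more tool, called as name(argument=value, ...) on one line, values as JSON. apply_moves: Moves the arm, as the interface text tells. Its arguments: {"type":"object","properties":{"deltas":{"type":"array"},"newtons":{"type":"number"}},"required":["deltas"]}

```bash
mkdir -p pics; ls; python3 - <<'E'
from workcell import env
import cv2,numpy as np
for n in("scene","top"):
    p,d=env.grab_frame(n); cv2.imwrite(f"pics/{n}0.png",p); np.save(f"pics/{n}0.npy",d)
    c=env.get_calibration(n); print(n,c)
s=env.get_state();print(s)
E
```

```text
pics
scene {'fx': 496.5593600280214, 'fy': 496.5593600280214, 'cx': 288.04295201965203, 'cy': 213.40838382564934, 'extrinsics': array([[-0.90720377, -0.18564995,  0.37751214, -0.06371029],
       [-0.4199289 ,  0.45362726, -0.78605472,  1.10521929],
       [-0.02531878, -0.87164007, -0.48949214,  0.74262779],
       [ 0.        ,  0.        ,  0.        ,  1.        ]])}
top {'fx': 414.310134837846, 'fy': 414.310134837846, 'cx': 281.40987951797536, 'cy': 204.50383976464457, 'extrinsics': array([[-0.01706414, -0.99177049,  0.12688619,  0.30076897],
       [-0.99980121,  0.01561628, -0.01239678, -0.03468552],
       [ 0.01031327, -0.12707251, -0.99183981,  1.18401098],
       [ 0.        ,  0.        ,  0.        ,  1.        ]])}
{'t': 0.1, 'q': array([ 1.1997962 ,  0.41186044, -0.01272708,  1.59697745,  0.00561404,
        1.13428761, -0.08219024]), 'dq': array([ 2.39963498e-04, -2.29486394e-03, -5.19046011e-04, -3.84262707e-03,
        9.85259871e-05,  6.50152288e-04, -4.91436254e-04]), 'joint_torque': array([ 2.01913041e-03, -6.01833487e+01,  6.83954917e-01, -3.00090480e+01,
        1.40512740e-02,  6.43961364e-03,  4.18244929e-05]), 'eef_pos': array([ 0.18620359, -0.59614293,  0.23050483]), 'eef_rot': array([-3.10420066e+00, -4.73685797e-01,  5.27851927e-04]), 'wrist_force': array([-0.77577146, -1.01364999,  0.64193926]), 'wrist_torque': array([0.01873177, 0.03511894, 0.00024148]), 'gripper_width': 1.000873956310138}
```

View pics/top0.png

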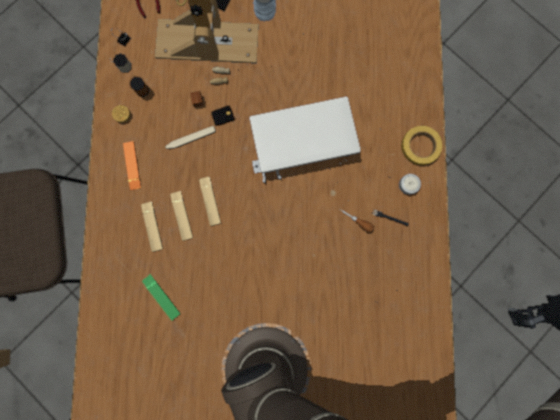

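View pics/scene0.png

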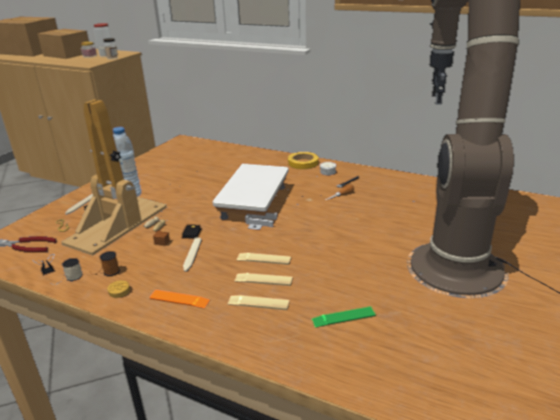

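Top view: pale wooden shims lie at px (151,226), (181,215) and (209,201). The shim-shaped ones that differ are orange at (131,165) and green at (161,297), so they aren't meant. The white bench is at (305,135), with its guide at about (258,168).

```bash
cat > h.py <<'E'
from workcell import env
import cv2,numpy as np
def ray(cal,uv,z):
    uv=np.atleast_2d(np.asarray(uv,float)); E=cal["extrinsics"]
    d=np.c_[(uv[:,0]-cal["cx"])/cal["fx"],(uv[:,1]-cal["cy"])/cal["fy"],np.ones(len(uv))]@E[:3,:3].T
    o=E[:3,3]; return (o+d*((z-o[2])/d[:,2])[:,None])[:,:2]
def rects(img,cal,lo,hi,z,amin):
    m=cv2.inRange(cv2.cvtColor(img,cv2.COLOR_BGR2HSV),lo,hi); out=[]
    for c in cv2.findContours(m,cv2.RETR_EXTERNAL,cv2.CHAIN_APPROX_NONE)[0]:
        if cv2.contourArea(c)<amin: continue
        w=ray(cal,c[:,0,:],z); r=cv2.minAreaRect((w*1000).astype(np.float32))
        b=cv2.boxPoints(r); e=max((b[1]-b[0],b[2]-b[1]),key=np.linalg.norm)
        out.append((c[:,0].mean(0).round(),np.round(r[0],1),np.round(sorted(r[1]),1),round(float(np.arctan2(e[1],e[0])),3),b.round(1).tolist()))
    return out
E
python3 - <<'E'
from h import *
p=cv2.imread("pics/top0.png");cal=env.get_calibration("top")
print("shims")
for r in rects(p,cal,(15,60,150),(30,150,255),.006,150):print(r)
print("bench")
for r in rects(p,cal,(0,0,150),(180,40,255),.068,800):print(r)
hsv=cv2.cvtColor(p,cv2.COLOR_BGR2HSV)
for u,v in((151,226),(181,215),(209,201),(305,135),(190,138)):print(hsv[v,u])
a=cv2.resize(p[175:255,135:225],None,fx=6,fy=6,interpolation=2);b=cv2.resize(p[140:190,240:290],None,fx=6,fy=6,interpolation=2)
o=np.zeros((480,800,3),np.uint8);o[:,:540]=a;o[:260,540:]=b[:260,:260];cv2.imwrite("pics/c1.png",o)
E
```

```text
shims
(array([151., 226.]), array([396.7, 323.2]), array([ 35.5, 142. ]), 0.225, [[323.6000061035156, 324.70001220703125], [331.5, 290.1000061035156], [469.8999938964844, 321.70001220703125], [462.0, 356.29998779296875]])
(array([180., 215.]), array([426.1, 239.3]), array([ 35.4, 142. ]), 0.241, [[352.8999938964844, 239.60000610351562], [361.3999938964844, 205.1999969482422], [499.29998779296875, 239.10000610351562], [490.79998779296875, 273.5]])
(array([209., 200.]), array([467.4, 158.6]), array([ 35., 141.]), 0.219, [[394.79998779296875, 160.39999389648438], [402.3999938964844, 126.19999694824219], [540.0999755859375, 156.8000030517578], [532.5, 191.0]])
(array([423., 144.]), array([ 625.1, -467.7]), array([111.7, 111.7]), -0.055, [[566.2000122070312, -520.4000244140625], [677.7999877929688, -526.5], [683.9000244140625, -414.8999938964844], [572.2999877929688, -408.79998779296875]])
(array([119., 112.]), array([731.5, 423.1]), array([46. , 46.8]), -1.541, [[707.7999877929688, 445.79998779296875], [709.2000122070312, 399.0], [755.2999877929688, 400.3999938964844], [753.9000244140625, 447.20001220703125]])
(array([236.,  40.]), array([951. ,  80.9]), array([117.4, 127.5]), 1.503, [[888.0999755859375, 21.200000762939453], [1005.2999877929688, 13.300000190734863], [1013.7999877929688, 140.5], [896.7000122070312, 148.5]])
(array([171.,  36.]), array([963. , 264.4]), array([107.9, 115.8]), -0.073, [[901.2999877929688, 214.8000030517578], [1016.7999877929688, 206.39999389648438], [1024.699951171875, 314.0], [909.0999755859375, 322.3999938964844]])
bench
(array([302., 135.]), array([ 640. , -107.1]), array([162. , 298.9]), -1.376, [[531.5999755859375, 23.799999237060547], [589.4000244140625, -269.3999938964844], [748.2999877929688, -238.10000610351562], [690.5999755859375, 55.099998474121094]])
[ 20  82 202]
[ 21  81 204]
[ 20  82 201]
[ 48   6 208]
[ 22  43 203]
```

View pics/c1.png

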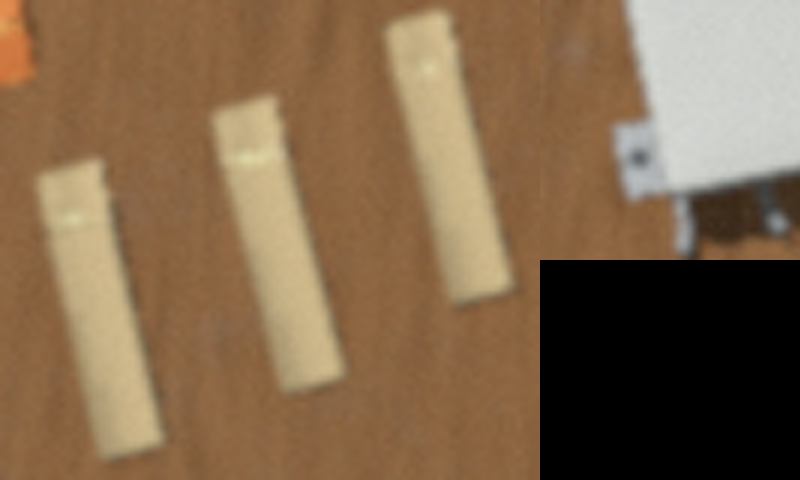

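Noses (the lighter sloped ends) point away from the robot on all three pale shims, yaw about 0.22–0.24. The bench's yaw is about 0.195, and the guide mouth shows at the bench's front left. I'll go over the guide first and look with the wrist camera.

apply_moves(deltas=[-1, 40, -45, 3, 0.01, -1, 82, -91, 6, 0.02, -1, 123, -137, 9, 0.03, -1, 163, -182, 12, 0.04, -1, 204, -228, 15, 0.05, -1, 245, -274, 18, 0.07, -1, 286, -319, 22, 0.08, -1, 327, -365, 25, 0.09, -1, 368, -410, 28, 0.1, -1, 408, -456, 31, 0.108], newtons=40)

```text
t: 1.35
eef_pos: [0.4403, -0.038, 0.2003]
eef_rot: [3.126, 0.304, 0.001]
wrist_force: [1.8, -1.1, -0.2]
gripper_width: 1.0
```

```bash
cat >> h.py <<'E'
from scipy.spatial.transform import Rotation as R
def st():
    s=env.get_state(); M=R.from_rotvec(s["eef_rot"]).as_matrix()
    print("t%.2f"%s["t"],"pos",(s["eef_pos"]*1000).round(1),"yaw %.3f"%np.arctan2(M[1,0],M[0,0]),"tilt",M[:2,2].round(3),"F",s["wrist_force"].round(2),"w %.3f"%s["gripper_width"])
    return s,M
def go(x,y,z,yaw):
    "delta in tool axes to a world target (mm)"
    s,M=st(); d=M.T@(np.array([x,y,z])-s["eef_pos"]*1000)
    print("delta",d.round(1),"turn %.3f"%(np.arctan2(M[1,0],M[0,0])-yaw))
E
python3 - <<'E'
from h import *
st();p,d=env.grab_frame("wrist");c=env.get_calibration("wrist");print(c)
cv2.imwrite("pics/w1.png",p);np.save("pics/w1.npy",d);np.save("pics/w1c.npy",c,allow_pickle=True)
E
```

```text
t1.35 pos [440.3 -38.  200.3] yaw 0.194 tilt [ 0. -0.] F [ 1.84 -1.14 -0.23] w 1.000
{'fx': 352.0454546511033, 'fy': 352.0454546511033, 'cx': 278.6468236694595, 'cy': 212.36674384352838, 'extrinsics': array([[ 0.20030034, -0.93796904, -0.28300859,  0.51604981],
       [-0.97972671, -0.19291543, -0.05402978, -0.01492178],
       [-0.00391846,  0.28809326, -0.95759434,  0.34390519],
       [ 0.        ,  0.        ,  0.        ,  1.        ]])}
```

View pics/w1.png

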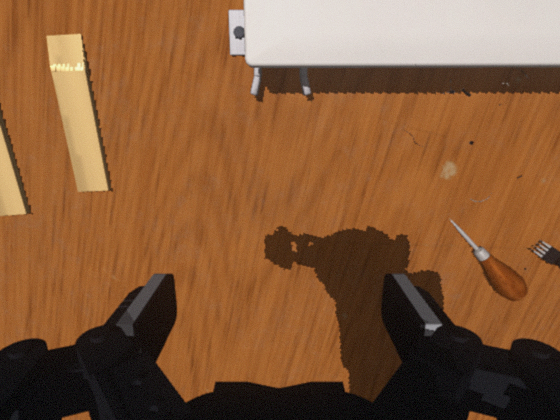

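Wrist view: guide cheeks at px (256,80) and (306,80), board front left corner at (245,65), and the nearest shim at (78,115). The awl is at (490,265), away from the path.

```bash
python3 - <<'E'
from h import *
p=cv2.imread("pics/w1.png");c=np.load("pics/w1c.npy",allow_pickle=True).item()
h=cv2.cvtColor(p,cv2.COLOR_BGR2HSV)
# board front edge
us=np.arange(320,550,10);w=(h[...,1]<40)&(h[...,2]>170)
vs=np.array([np.where(w[:110,u])[0].max() for u in us]); P=ray(c,np.c_[us,vs],.068)*1000
k=np.polyfit(P[:,1],P[:,0],1);print("edge yaw",-np.arctan(k[0]),P[[0,-1]].round(1), np.abs(np.polyval(k,P[:,1])-P[:,0]).max())
for r in rects(p,c,(15,60,140),(30,200,255),.006,1500):print(r)
a=p[60:105,235:325];cv2.imwrite("pics/c2.png",cv2.resize(a,None,fx=8,fy=8,interpolation=cv2.INTER_NEAREST))
for nm,uv in dict(corner=(246,65)).items():print(nm,ray(c,uv,.068)*1000)
print((ray(c,[(255,94),(309,94),(259,68),(302,68)],.02)*1000).round(1))
E
```

```text
edge yaw 0.20665055667629337 [[ 550.8  -37.4]
 [ 583.2 -193.2]] 0.4580039215122724
(array([ 77., 112.]), array([468.3, 167.6]), array([ 33.8, 142.6]), 0.231, [[395.0, 167.6999969482422], [402.79998779296875, 134.8000030517578], [541.5999755859375, 167.5], [533.9000244140625, 200.39999389648438]])
corner [[539.35751373  15.17655615]]
[[521.9   8.6]
 [531.3 -37.5]
 [543.3   9.1]
 [550.6 -26.9]]
```

View pics/c2.png

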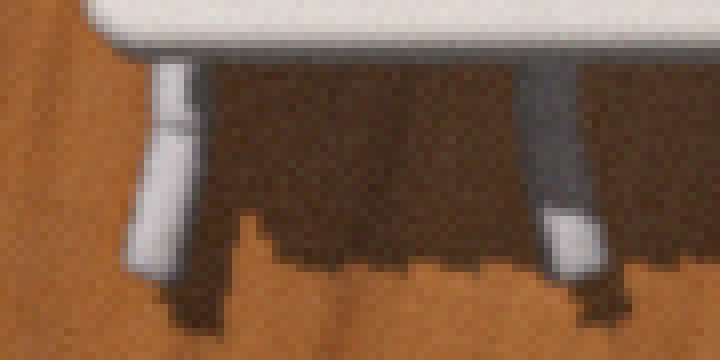

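```bash
python3 - <<'E'
from h import *
s,M=st();c=env.get_calibration("wrist");print(c["extrinsics"][:3,3]);T=c["extrinsics"]
print(M.T@(T[:3,3]-s["eef_pos"]),s["dq"].round(3))
p,d=env.grab_frame("wrist");cv2.imwrite("pics/w2.png",p);np.save("pics/w2c.npy",c,allow_pickle=True)
for r in rects(p,c,(15,60,140),(30,200,255),.006,1500):print(r)
st();print(env.get_calibration("wrist")["extrinsics"][:3,3])
E
```

```text
t1.40 pos [443.  -29.7 200.5] yaw 0.201 tilt [0.003 0.004] F [ 2.71  7.91 -0.53] w 1.003
[ 0.51604981 -0.01492178  0.34390519]
[ 0.07510524 -0.00032574 -0.14315155] [ 0.053 -0.033  0.039  0.029 -0.039  0.008  0.24 ]
(array([  9., 154.]), array([421.8, 236. ]), array([ 31.1, 132.1]), 0.243, [[354.0, 235.1999969482422], [361.5, 205.0], [489.70001220703125, 236.8000030517578], [482.20001220703125, 267.0]])
(array([ 88., 116.]), array([467.2, 157.7]), array([ 33.5, 141.1]), 0.223, [[394.70001220703125, 158.5], [402.1000061035156, 125.80000305175781], [539.7000122070312, 157.0], [532.2999877929688, 189.60000610351562]])
t1.45 pos [441.6 -33.2 200.3] yaw 0.203 tilt [0.001 0.003] F [ 0.65 -0.31 -0.2 ] w 0.997
[ 0.51487015 -0.01807728  0.34359113]
```

The first picture was taken while the arm was still overshooting, which explains the 8 mm bias. The second frame agrees with the top camera, so I'll re-measure the guide from it.

```bash
python3 - <<'E'
from h import *
p=cv2.imread("pics/w2.png");c=np.load("pics/w2c.npy",allow_pickle=True).item()
h=cv2.cvtColor(p,cv2.COLOR_BGR2HSV);w=(h[...,1]<40)&(h[...,2]>170)
us=np.arange(330,550,10)
vs=np.array([np.where(w[:110,u])[0].max() for u in us]); P=ray(c,np.c_[us,vs],.066)*1000
k=np.polyfit(P[:,1],P[:,0],1);print("edge yaw",-np.arctan(k[0]),P[[0,-1]].round(1))
a=p[64:109,245:335];cv2.imwrite("pics/c3.png",cv2.resize(a,None,fx=8,fy=8,interpolation=cv2.INTER_NEAREST))
go(430,149.5,25,.223)
E
```

```text
edge yaw 0.1953610008958062 [[ 547.8  -45.8]
 [ 578.  -197. ]]
t1.45 pos [441.6 -33.2 200.3] yaw 0.203 tilt [0.001 0.003] F [ 0.65 -0.31 -0.2 ] w 0.997
delta [  25.2 -180.8  175.8] turn -0.020
```

View pics/c3.png

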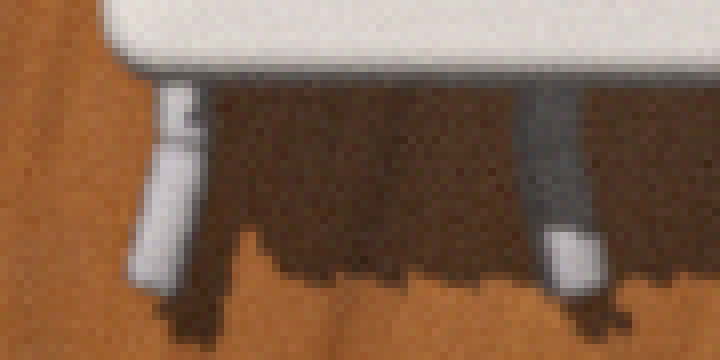

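apply_moves(deltas=[0, 6, -47, 20, -0.007, 0, 12, -94, 50, -0.014, 0, 19, -140, 80, -0.021, 0, 25, -187, 110, -0.028, 0, 25, -187, 140, -0.028, 0, 25, -187, 160, -0.028, 0, 25, -187, 174, -0.028, 0, 25, -187, 174, -0.028, 0, 25, -187, 174, -0.028, 0, 25, -187, 174, -0.028])

```text
t: 2.7
eef_pos: [0.4288, 0.1487, 0.027]
eef_rot: [-3.122, -0.349, -0.002]
wrist_force: [-0.3, -0.4, 0.4]
gripper_width: 0.499
```

```bash
python3 - <<'E'
from h import *
c=np.load("pics/w2c.npy",allow_pickle=True).item()
Y=.195;A=np.array([[np.cos(Y),np.sin(Y)],[-np.sin(Y),np.cos(Y)]])
P=ray(c,[(269.4,80.2),(312.5,79),(265.6,100.3),(314.8,100.3)],.02)*1000
print(P.round(1));print((P@A.T).round(1))
print("corner",ray(c,(258,73),.066)*1000)
s,M=st();c=env.get_calibration("wrist");p,d=env.grab_frame("wrist");cv2.imwrite("pics/w3.png",p)
for r in rects(p,c,(15,60,140),(30,200,255),.006,1500):print(r[:4])
E
```

```text
[[535.5  -1.5]
 [543.8 -37.7]
 [518.6  -1.4]
 [527.2 -43.7]]
[[ 525.  -105.2]
 [ 526.2 -142.4]
 [ 508.5 -101.9]
 [ 508.7 -145. ]]
corner [[535.9092814    5.77693213]]
t2.70 pos [428.8 148.7  27. ] yaw 0.222 tilt [0.001 0.   ] F [-0.3  -0.41  0.45] w 0.499
(array([ 97., 198.]), array([432.9, 240.1]), array([ 32.8, 127.5]), 0.244)
(array([279., 145.]), array([476.9, 159.9]), array([ 31.2, 120.3]), 0.25)
```

View pics/w3.png

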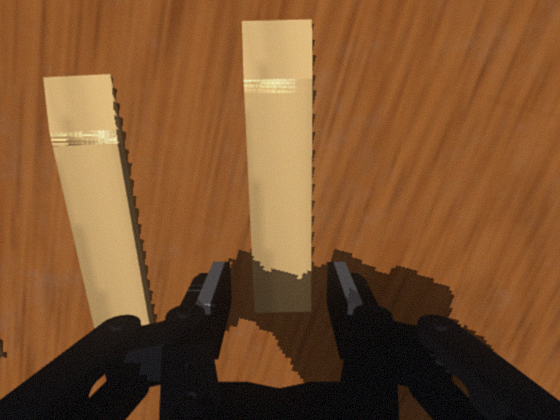

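The shim sits centred between the fingers (shim edges at columns 252–313, fingers at 230 and 330). Descending and gripping.

apply_moves(deltas=[0, 0, 0, 8, 0, 0, 0, 0, 16, 0, 0, 0, 0, 22, 0, 0, 0, 0, 25, 0, 0, 0, 0, 25, 0, 0.6, 0, 0, 25, 0, 0.6, 0, 0, 25, 0, 0.6, 0, 0, 25, 0, 0.6, 0, 0, 25, 0, 0.6, 0, 0, 25, 0], newtons=50)

```text
t: 4.0
eef_pos: [0.4282, 0.1487, 0.0016]
eef_rot: [3.122, 0.349, 0.001]
wrist_force: [-1.7, -0.6, 6.2]
gripper_width: 0.325
```

apply_moves(deltas=[0.6, 0, 0, -15, 0, 0.6, 0, 0, -30, 0, 0.6, -14, 37, -40, 0.006, 0.6, -28, 74, -40, 0.012, 0.6, -42, 111, -40, 0.018, 0.6, -56, 148, -40, 0.024, 0.6, -70, 185, -35, 0.028, 0.6, -70, 185, -20, 0.028, 0.6, -70, 185, -8, 0.028, 0.6, -70, 185, -8, 0.028])

```text
t: 5.25
eef_pos: [0.4004, -0.046, 0.0087]
eef_rot: [-3.126, -0.309, 0.002]
wrist_force: [-0.8, -1.8, 0.1]
gripper_width: 0.322
```

```bash
python3 - <<'E'
from h import *
s,M=st();c=env.get_calibration("wrist");p,d=env.grab_frame("wrist");cv2.imwrite("pics/w4.png",p);np.save("pics/w4c.npy",c,allow_pickle=True)
for r in rects(p,c,(15,60,140),(30,200,255),.014,1500):print(r[:4])
st()
E
```

```text
t5.25 pos [400.4 -46.    8.7] yaw 0.197 tilt [-0.001  0.001] F [-0.78 -1.76  0.05] w 0.322
(array([278., 136.]), array([453.6, -34.7]), array([ 30.6, 110.9]), 0.196)
t5.30 pos [400.7 -45.9   9.1] yaw 0.197 tilt [-0.001  0.001] F [ 0.3   0.64 -0.14] w 0.326
```

View pics/w4.png

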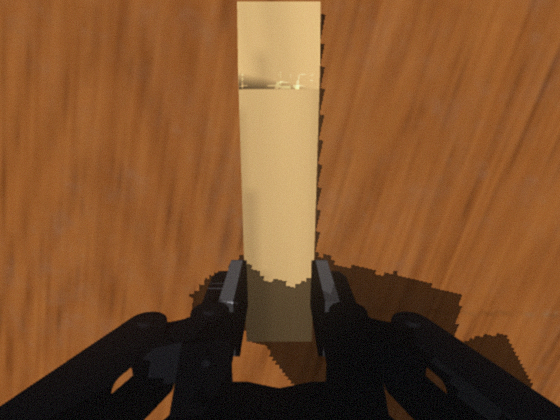

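Held shim is in line: yaw 0.196, nose at px row 2, columns 238–320. About 91 mm to go and 1.2 mm to the right.

apply_moves(deltas=[0.6, 0, 1.2, 3, 0, 0.6, 0, 1.2, 7, 0, 0.6, 6, 1.2, 7, 0, 0.6, 13, 1.2, 7, 0, 0.6, 20, 1.2, 7, 0, 0.6, 27, 1.2, 7, 0, 0.6, 34, 1.2, 7, 0, 0.6, 40, 1.2, 7, 0, 0.6, 46, 1.2, 7, 0, 0.6, 50, 1.2, 7, 0])

```text
t: 6.55
eef_pos: [0.4504, -0.0387, 0.0023]
eef_rot: [-3.127, -0.306, -0.0]
wrist_force: [-0.4, -0.7, 0.1]
gripper_width: 0.324
```

```bash
python3 - <<'E'
from h import *
s,M=st();c=env.get_calibration("wrist");p,d=env.grab_frame("wrist");cv2.imwrite("pics/w5.png",p)
for r in rects(p,c,(15,60,140),(30,200,255),.007,1500):print(r[:4])
st()
E
```

```text
t6.55 pos [450.4 -38.7   2.3] yaw 0.195 tilt [0. 0.] F [-0.35 -0.7   0.12] w 0.324
(array([278., 182.]), array([489.9, -30.4]), array([31.2, 81.4]), 0.189)
t6.60 pos [450.9 -38.5   2.3] yaw 0.195 tilt [0.001 0.   ] F [ 1.14 -0.41 -0.5 ] w 0.326
```

View pics/w5.png

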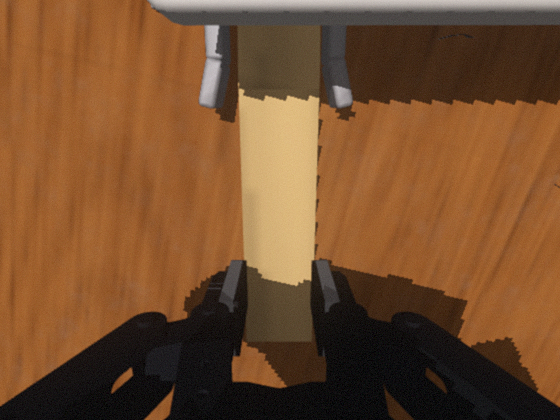

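Shim nose is centred between the cheeks (cheeks at columns ~229 and 327, shim 238–320). Continuing, about 40 mm to home.

apply_moves(deltas=[0.6, 4, 0, 0, 0, 0.6, 8, 0, 0, 0, 0.6, 12, 0, 0, 0, 0.6, 16, 0, 0, 0, 0.6, 20, 0, 0, 0, 0.6, 24, 0, 0, 0, 0.6, 28, 0, 0, 0, 0.6, 32, 0, 0, 0, 0.6, 35, 0, 0, 0, 0.6, 36, 0, 0, 0])

```text
t: 7.85
eef_pos: [0.4856, -0.0317, 0.0023]
eef_rot: [3.127, 0.306, 0.0]
wrist_force: [0.3, -0.2, -0.8]
gripper_width: 0.326
```

apply_moves(deltas=[0.6, 0.3, 0, 0, 0, 0.6, 0.6, 0, 0, 0, 0.6, 1, 0, 0, 0, 0.6, 1.3, 0, 0, 0, 0.6, 1.6, 0, 0, 0, 0.6, 2, 0, 0, 0, 0.6, 2.3, 0, 0, 0, 0.6, 2.6, 0, 0, 0, 0.6, 3, 0, 0, 0, 0.6, 3, 0, 0, 0])

```text
t: 9.1
eef_pos: [0.4882, -0.0312, 0.0022]
eef_rot: [-3.127, -0.305, 0.0]
wrist_force: [-0.9, -0.0, 0.8]
gripper_width: 0.325
```

apply_moves(deltas=[0.6, 0.4, 0, 0, 0, 0.6, 0.8, 0, 0, 0, 0.6, 1.2, 0, 0, 0, 0.6, 1.6, 0, 0, 0, 0.6, 2, 0, 0, 0, 0.6, 2.4, 0, 0, 0, 0.6, 2.8, 0, 0, 0, 0.6, 3.2, 0, 0, 0, 0.6, 3.6, 0, 0, 0, 0.6, 4, 0, 0, 0])

```text
t: 10.35
eef_pos: [0.4886, -0.0312, 0.0017]
eef_rot: [3.126, 0.305, -0.011]
wrist_force: [-12.0, -2.7, 8.5]
gripper_width: 0.329
```

Contact with the back stop: 12 N with no further motion, at the expected place. Next: relax, release and rise.

apply_moves(deltas=[0.6, -3.5, 0, 0, 0, 0.6, -3.5, 0, 0, 0, 0.1, -3.5, 0, 0, 0, 0.1, -3.5, 0, 0, 0, 0, -3.5, 0, -10, 0, 0, -3.5, 0, -50, 0, 0.5, -3.5, 0, -100, 0, 1, 30, 0, -112, 0, 1, 72, 0, -112, 0, 1, 72, 0, -112, 0])

```text
t: 11.6
eef_pos: [0.5657, -0.0154, 0.1155]
eef_rot: [-3.126, -0.306, -0.006]
wrist_force: [-0.7, 0.1, -0.4]
gripper_width: -0.001
```

apply_moves(deltas=[1, 0, 0, 10, 0, 1, 0, 0, 20, 0, 1, 0, 0, 30, 0, 1, 0, 0, 34, 0, 1, 0, 0, 36, 0, 1, 0, 0, 37, 0, 1, 0, 0, 38, 0, 1, 0, 0, 39, 0, 1, 0, 0, 40, 0, 1, 0, 0, 40, 0])

```text
t: 12.85
eef_pos: [0.5628, -0.0165, 0.0742]
eef_rot: [3.127, 0.306, -0.0]
wrist_force: [0.6, 0.7, -0.3]
gripper_width: 0.002
```

apply_moves(deltas=[1, 0, 0, 1, 0, 1, 0, 0, 2, 0, 1, 0, 0, 3, 0, 1, 0, 0, 4, 0, 1, 0, 0, 5, 0, 1, 0, 0, 6, 0, 1, 0, 0, 6.5, 0, 1, 0, 0, 7, 0, 1, 0, 0, 7, 0, 1, 0, 0, 7, 0])

```text
t: 14.1
eef_pos: [0.5629, -0.0165, 0.0673]
eef_rot: [3.127, 0.306, 0.0]
wrist_force: [0.3, -0.5, 1.2]
gripper_width: 0.0
```

apply_moves(deltas=[1, 0, 0, 0.5, 0, 1, 0, 0, 1, 0, 1, 0, 0, 1.5, 0, 1, 0, 0, 2, 0, 1, 0, 0, 2, 0, 1, 0, 0, 2, 0, 1, 0, 0, 2, 0, 1, 0, 0, 2, 0, 1, 0, 0, 2, 0, 1, 0, 0, 2, 0])

```text
t: 15.35
eef_pos: [0.5619, -0.0162, 0.0655]
eef_rot: [3.127, 0.306, -0.003]
wrist_force: [-5.9, 0.8, 8.0]
gripper_width: -0.002
```

apply_moves(deltas=[1, 0, 0, 0.5, 0, 1, 0, 0, 1, 0, 1, 0, 0, 1.5, 0, 1, 0, 0, 1.5, 0, 1, 0, 0, 1.5, 0, 1, 0, 0, 1.5, 0, 1, 0, 0, 1.5, 0, 1, 0, 0, 1.5, 0, 1, 0, 0, 1.5, 0, 1, 0, 0, 1.5, 0])

```text
t: 16.6
eef_pos: [0.5612, -0.016, 0.0642]
eef_rot: [3.127, 0.306, -0.005]
wrist_force: [-8.1, 1.5, 12.4]
gripper_width: 0.004
```

Pressing showed the corner still giving: the tool went down about 3 mm and the top swung outward at roughly 2 N/mm. One shim is therefore not enough, so I'll fetch the second one.

apply_moves(deltas=[1, 0, 0, -36, 0, 0.5, -20, -46, -40, -0.008, 0, -41, -92, -40, -0.016, 0, -62, -138, -40, -0.024, 0, -83, -184, -40, -0.032, 0, -104, -230, -30, -0.04, 0, -124, -275, 0, -0.047, 0, -124, -275, 30, -0.047, 0, -124, -275, 35, -0.047, 0, -124, -275, 35, -0.047])

```text
t: 17.85
eef_pos: [0.3884, 0.2291, 0.029]
eef_rot: [3.119, 0.378, -0.0]
wrist_force: [-0.5, -0.1, 0.4]
gripper_width: 0.498
```

```bash
python3 - <<'E'
from h import *
s,M=st();c=env.get_calibration("wrist");p,d=env.grab_frame("wrist");cv2.imwrite("pics/w6.png",p)
for r in rects(p[:250],c,(15,60,140),(30,200,255),.006,1500):
    q=(np.array(r[4])-s["eef_pos"][:2]*1000)@M[:2,:2]
    print(r[:4],"tool-frame corners",q.round(1).tolist())
st()
E
```

```text
t17.85 pos [388.4 229.1  29. ] yaw 0.241 tilt [-0. -0.] F [-0.5  -0.13  0.4 ] w 0.498
(array([ 91., 145.]), array([418.5, 327.6]), array([32.4, 96.1]), 0.228) tool-frame corners [[4.9, -105.3], [4.5, -72.9], [100.6, -71.6], [101.0, -104.0]]
(array([277., 131.]), array([443.6, 242.9]), array([ 30.9, 104.7]), 0.269) tool-frame corners [[4.1, -14.3], [4.9, 16.6], [109.5, 13.7], [108.7, -17.2]]
t17.90 pos [388.8 229.1  29.4] yaw 0.241 tilt [0.001 0.   ] F [ 0.68 -0.08 -0.27] w 0.504
```

apply_moves(deltas=[0, 0, 0, 8, 0, 0, 0, 0, 16, 0, 0, 0, 0, 23, 0, 0, 0, 0, 26, 0, 0, 0, 0, 26, 0, 0.6, 0, 0, 26, 0, 0.6, 0, 0, 26, 0, 0.6, 0, 0, 26, 0, 0.6, 0, 0, 26, 0, 0.6, 0, 0, 26, 0], newtons=60)

```text
t: 19.15
eef_pos: [0.388, 0.2294, 0.0032]
eef_rot: [3.119, 0.379, 0.001]
wrist_force: [-1.8, -0.1, 5.9]
gripper_width: 0.316
```

apply_moves(deltas=[0.6, 0, 0, -20, 0, 0.6, -5, 25, -45, 0.003, 0.6, -14, 70, -55, 0.01, 0.6, -23, 115, -55, 0.018, 0.6, -32, 160, -55, 0.026, 0.6, -41, 207, -55, 0.034, 0.6, -50, 250, -55, 0.042, 0.6, -54, 272, -50, 0.046, 0.6, -54, 272, -25, 0.046, 0.6, -54, 272, -16, 0.046])

```text
t: 20.4
eef_pos: [0.4001, -0.048, 0.018]
eef_rot: [-3.126, -0.306, 0.002]
wrist_force: [-1.3, -0.2, -0.2]
gripper_width: 0.309
```

```bash
python3 - <<'E'
from h import *
st();env.grab_frame("wrist");env.grab_frame("wrist")
s,M=st();c=env.get_calibration("wrist");p,d=env.grab_frame("wrist");cv2.imwrite("pics/w7.png",p)
x,y=s["eef_pos"][:2]*1000;print("along",x*.981+y*.1938,"lat",-x*.1938+y*.981)
for r in rects(p,c,(15,60,140),(30,200,255),.022,1500):print(r[:4])
st()
E
```

```text
t20.40 pos [400.1 -48.   18. ] yaw 0.195 tilt [-0.001  0.   ] F [-1.27 -0.16 -0.2 ] w 0.309
t20.50 pos [400.1 -47.3  18.2] yaw 0.197 tilt [-0.002  0.   ] F [-0.53  0.25  0.3 ] w 0.312
along 383.3022646875226 lat -123.89080843523469
(array([279., 136.]), array([453.6, -36.1]), array([ 30.3, 111.1]), 0.196)
t20.55 pos [400.5 -47.2  18.7] yaw 0.197 tilt [-0.001  0.   ] F [-1.2   0.29 -0.12] w 0.311
```

View pics/w7.png

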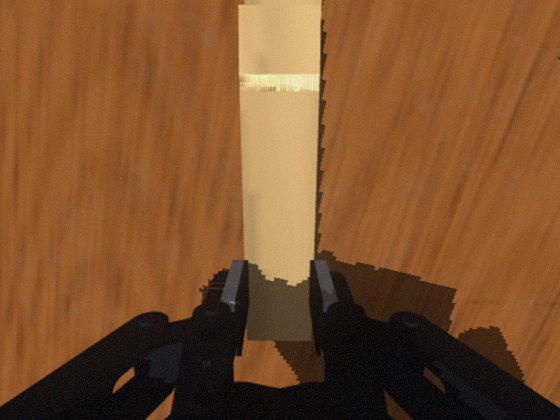

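Held shim is straight over the first one, whose lighter body shows above row 5 at columns 245–319. Lowering it and going in.

apply_moves(deltas=[0.6, 0, 0, 4, 0, 0.6, 0, 0, 8.5, 0, 0.6, 6, 0, 8.5, 0, 0.6, 13, 0, 8.5, 0, 0.6, 20, 0, 8.5, 0, 0.6, 26, 0, 8.5, 0, 0.6, 32, 0, 8.5, 0, 0.6, 38, 0, 8.5, 0, 0.6, 42, 0, 8.5, 0, 0.6, 45, 0, 8.5, 0])

```text
t: 21.8
eef_pos: [0.445, -0.0389, 0.0103]
eef_rot: [3.127, 0.307, -0.0]
wrist_force: [-0.8, -0.0, -0.1]
gripper_width: 0.312
```

apply_moves(deltas=[0.6, 2, 0, 0, 0, 0.6, 4, 0, 0, 0, 0.6, 6, 0, 0, 0, 0.6, 8, 0, 0, 0, 0.6, 10, 0, 0, 0, 0.6, 12, 0, 0, 0, 0.6, 14, 0, 0, 0, 0.6, 16, 0, 0, 0, 0.6, 18, 0, 0, 0, 0.6, 20, 0, 0, 0])

```text
t: 23.05
eef_pos: [0.4643, -0.0351, 0.0102]
eef_rot: [3.126, 0.307, -0.001]
wrist_force: [-0.8, -0.6, -0.2]
gripper_width: 0.313
```

apply_moves(deltas=[0.6, 1.5, 0, 0, 0, 0.6, 3, 0, 0, 0, 0.6, 4.5, 0, 0, 0, 0.6, 6, 0, 0, 0, 0.6, 7.5, 0, 0, 0, 0.6, 9, 0, 0, 0, 0.6, 10.5, 0, 0, 0, 0.6, 12, 0, 0, 0, 0.6, 13.5, 0, 0, 0, 0.6, 15, 0, 0, 0])

```text
t: 24.3
eef_pos: [0.4792, -0.0322, 0.0102]
eef_rot: [3.127, 0.307, -0.0]
wrist_force: [-4.1, -0.5, -1.3]
gripper_width: 0.313
```

apply_moves(deltas=[0.6, 1, 0, 0, 0, 0.6, 2, 0, 0, 0, 0.6, 3, 0, 0, 0, 0.6, 4, 0, 0, 0, 0.6, 5, 0, 0, 0, 0.6, 6, 0, 0, 0, 0.6, 7, 0, 0, 0, 0.6, 8, 0, 0, 0, 0.6, 8, 0, 0, 0, 0.6, 8, 0, 0, 0])

```text
t: 25.55
eef_pos: [0.4873, -0.0305, 0.0104]
eef_rot: [-3.126, -0.307, -0.001]
wrist_force: [-3.3, -0.8, 0.3]
gripper_width: 0.314
```

apply_moves(deltas=[0.6, 0.5, 0, 0, 0, 0.6, 1, 0, 0, 0, 0.6, 1.5, 0, 0, 0, 0.6, 2, 0, 0, 0, 0.6, 2.5, 0, 0, 0, 0.6, 3, 0, 0, 0, 0.6, 3.5, 0, 0, 0, 0.6, 4, 0, 0, 0, 0.6, 4, 0, 0, 0, 0.6, 4, 0, 0, 0])

```text
t: 26.8
eef_pos: [0.4891, -0.0302, 0.0098]
eef_rot: [3.126, 0.307, -0.006]
wrist_force: [-7.4, -1.2, 0.8]
gripper_width: 0.313
```

Contact at the stop again (7 N and stalled, same place as the first). Releasing, then the press test.

apply_moves(deltas=[0.6, -2, 0, 0, 0, 0.6, -2, 0, 0.5, 0, 0.15, -2, 0, 0.5, 0, 0.05, -2, 0, 0.5, 0, 0, -2, 0, -10, 0, 0, -2, 0, -50, 0, 0.5, -2, 0, -95, 0, 1, 30, 0, -104, 0, 1, 72, 0, -104, 0, 1, 72, 0, -104, 0])

```text
t: 28.05
eef_pos: [0.5645, -0.0147, 0.1155]
eef_rot: [-3.125, -0.308, -0.006]
wrist_force: [-0.4, 0.3, -0.6]
gripper_width: 0.001
```

apply_moves(deltas=[1, 0, 0, 10, 0, 1, 0, 0, 20, 0, 1, 0, 0, 26, 0, 1, 0, 0, 30, 0, 1, 0, 0, 32, 0, 1, 0, 0, 34, 0, 1, 0, 0, 35, 0, 1, 0, 0, 36, 0, 1, 0, 0, 36, 0, 1, 0, 0, 36, 0])

```text
t: 29.3
eef_pos: [0.5616, -0.0158, 0.0783]
eef_rot: [3.127, 0.307, 0.0]
wrist_force: [-0.0, 0.4, 0.5]
gripper_width: 0.006
```

```bash
python3 - <<'E'
from h import *
st();p,d=env.grab_frame("scene");cv2.imwrite("pics/s2.png",cv2.resize(p[165:275,200:320],None,fx=5,fy=5,interpolation=2))
E
```

```text
t29.30 pos [561.6 -15.8  78.3] yaw 0.196 tilt [ 0. -0.] F [-0.01  0.42  0.51] w 0.006
```

View pics/s2.png

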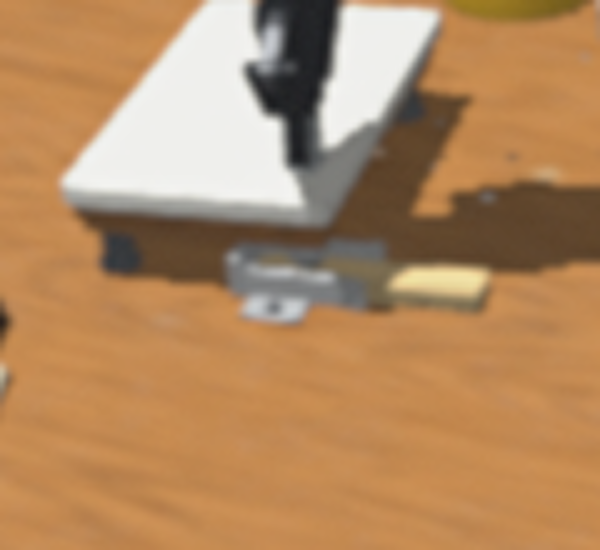

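The shims lie stacked, with tails flush at (490,285) in the crop and noses inside the guide. Pressing in small steps.

apply_moves(deltas=[1, 0, 0, 1, 0, 1, 0, 0, 2, 0, 1, 0, 0, 3, 0, 1, 0, 0, 4, 0, 1, 0, 0, 5, 0, 1, 0, 0, 6, 0, 1, 0, 0, 7, 0, 1, 0, 0, 7, 0, 1, 0, 0, 7, 0, 1, 0, 0, 7, 0])

```text
t: 30.6
eef_pos: [0.5616, -0.0158, 0.0713]
eef_rot: [3.126, 0.307, 0.0]
wrist_force: [0.1, 0.1, 0.5]
gripper_width: 0.002
```

apply_moves(deltas=[1, 0, 0, 0.3, 0, 1, 0, 0, 0.6, 0, 1, 0, 0, 0.8, 0, 1, 0, 0, 1, 0, 1, 0, 0, 1, 0, 1, 0, 0, 1, 0, 1, 0, 0, 1, 0, 1, 0, 0, 1, 0, 1, 0, 0, 1, 0, 1, 0, 0, 1, 0])

```text
t: 31.85
eef_pos: [0.5616, -0.0158, 0.0703]
eef_rot: [3.127, 0.307, 0.0]
wrist_force: [-0.0, 0.2, 0.1]
gripper_width: -0.0
```

apply_moves(deltas=[1, 0, 0, 0.2, 0, 1, 0, 0, 0.4, 0, 1, 0, 0, 0.6, 0, 1, 0, 0, 0.7, 0, 1, 0, 0, 0.7, 0, 1, 0, 0, 0.7, 0, 1, 0, 0, 0.7, 0, 1, 0, 0, 0.7, 0, 1, 0, 0, 0.7, 0, 1, 0, 0, 0.7, 0])

```text
t: 33.1
eef_pos: [0.5615, -0.0158, 0.0698]
eef_rot: [3.126, 0.307, -0.0]
wrist_force: [-1.8, -0.8, 4.3]
gripper_width: -0.003
```

apply_moves(deltas=[1, 0, 0, 0.2, 0, 1, 0, 0, 0.4, 0, 1, 0, 0, 0.5, 0, 1, 0, 0, 0.5, 0, 1, 0, 0, 0.5, 0, 1, 0, 0, 0.5, 0, 1, 0, 0, 0.5, 0, 1, 0, 0, 0.5, 0, 1, 0, 0, 0.5, 0, 1, 0, 0, 0.5, 0])

```text
t: 34.35
eef_pos: [0.5615, -0.0158, 0.0696]
eef_rot: [3.126, 0.307, -0.0]
wrist_force: [-3.8, -0.3, 9.8]
gripper_width: -0.003
```

Firm: 5.5 N more moved it only 0.2 mm and the top didn't swing. Withdrawing.

apply_moves(deltas=[1, 0, 0, -10, 0, 1, 0, 0, -40, 0, 1, 0, 0, -90, 0, 1, -30, 0, -130, 0, 1, -80, 0, -140, 0, 1, -120, 0, -140, 0, 1, -120, 0, -140, 0, 1, -120, 0, -140, 0, 1, -120, 0, -140, 0, 1, -120, 0, -140, 0])

```text
t: 35.6
eef_pos: [0.4444, -0.0388, 0.2088]
eef_rot: [-3.126, -0.308, 0.0]
wrist_force: [-0.3, -1.2, -0.9]
gripper_width: -0.004
```

```bash
python3 - <<'E'
from h import *
st();c=env.get_calibration("wrist");p,d=env.grab_frame("wrist");cv2.imwrite("pics/w8.png",p)
for r in rects(p,c,(15,60,140),(30,200,255),.012,800):print(r[:4])
E
```

```text
t35.60 pos [444.4 -38.8 208.8] yaw 0.196 tilt [-0.     0.001] F [-0.29 -1.17 -0.91] w -0.004
(array([279., 130.]), array([495.6, -28.3]), array([32. , 75.7]), 0.209)
```

View pics/w8.png

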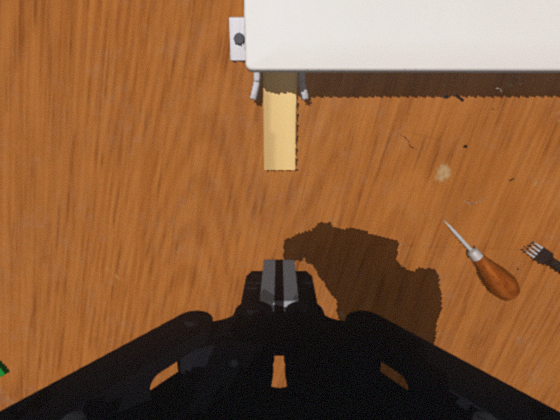

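The stack is straight in the guide. Its tail end is at row 170 (columns 264–297), which puts the shim middle within about 2 mm of home, and the tool is clear.

```bash
python3 -c "
from workcell import env
print(env.hand_in())"
```

```text
the job is handed in; nothing more can be done
None
```

I put two shims, one flat on the other, under the front left foot, and the bench no longer gave when I pressed above it. The job is handed in at about 36 s; no verdict was reported.

- **First shim:** I pushed it to the back stop (12 N, stalled). Pressing above the foot still moved the top down about 3 mm, with it swinging outward, so one was not enough.
- **Second shim:** I slid it in on top until it met the stop (about 7 N, stalled in the same place). The final press was firm: 5.5 N more moved it only 0.2 mm, and the top sat about 2.3 mm higher than before.
- **Last picture:** The stack is straight in the guide, about 2 mm short of my estimate of home and within about 0.2 mm sideways. The tool is clear of everything.
- **Spare shim:** It was never touched and lies at its original spot, more than 300 mm from home. The other tools were not touched either.

**Disagreements and limits:**
- My first wrist picture was about 8 mm off because the arm was still settling. I re-measured, and the result then agreed with the top camera.
- The first press read 3–4 N per mm instead of 2. I put that down to sideways friction as the top swung, which I worked out roughly rather than tested.
- I did not measure the force of the foot on the shims directly.

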